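Start the print dryer

ROBOT

A 6-joint arm with a two-finger parallel gripper is mounted at the origin on the work surface. World frame = base frame: x ahead of the robot, y to its left, z up, the work surface at z = 0. Lengths are in mm, angles in rad, forces in N, time in s.
With the tool pointing down it reaches from about 300 to 775 mm from the base axis. Payload 14.6 kg.
Tool frame: the origin (TCP) lies on the front face of the gripper's body, between the roots of the fingers; the fingertips stand 97 mm ahead of it and the grasp point (between the pads) lies 78 mm ahead of it; z points along the fingers, y is the direction in which the jaws open and shut (so a half turn about z gives the same grasp; the last joint's range is limited). The gripper opens to 94 mm and grips with 3 to 60 N. Pads are 16 mm wide; open, the fingers measure 119 mm over their backs; the gripper's body (75 mm by 177 mm) begins 78 mm behind the grasp point.
Start: joints at [1.089, 0.3, 1.521, -0, 1.321, -0.067], TCP at [221.65, 503.35, 302.646] pointing down, gripper open.
Joint ranges: [-3.03, 3.03], [-0.79, 2.21], [0.23, 2.52], [-1.04, 4.18], [0, 3.07], [-2.55, 2.55]. Speed limits (rad/s): [2.22, 2.22, 2.57, 3.14, 3.14, 3.14].

INTERFACE

Orientations are given as [roll, pitch, yaw] about the fixed x, y, z axes, in that order (R = Rz(yaw) Ry(pitch) Rx(roll)).
In Python, from cell import manip, eyes, finder gives the robot as it stands.
- The arm moves only by the tool drive_tool, never from a script. Its argument "rows" is a list of rows, each an object with "offset": the shift along the tool's x, y, z in mm, a list of three; "spin": the turn about the tool's z in degrees; "jaw": the finger opening in mm, from 0 to 94. In form: [{"offset": [dx, dy, dz], "spin": spin, "jaw": jaw}, ...]. A call has 1 to 20 rows; each row shifts and turns the commanded pose from where the row before left it, along the tool's axes as they then stand; what a row does not reach is not made up. A row lasts 1/10 s, in which the tool goes at most 50 mm and 8.59 degrees, less where a joint would pass 70% of its speed; a pose out of reach is approached as far as the arm can. A call is refused whole if a number of a shift passes 50 or a number of a turn 8.59, either way. A call with a gripper value outside its range is refused whole. The fingers move at their own pace and stop on an object; "force" is the grip in N (left out, the last holds). Time passes only in rows, so rows that do not move let the fingers close. It gives the time, the measured TCP pose, the force and the opening at its end, in the units of the state.
- manip.read_state(): the state, without advancing time (a new reading comes with each control period).
- eyes.camera(name): name is "scene" or "top" or "wrist"; returns a dict with "color" (420x560x3 uint8, blue, green, red), "depth" (420x560 float32, mm along the optical axis (not along the pixel's ray), 0 where there is no reading), "vfov" (degrees; the focal length in pixels is half the picture's height over the tangent of half this angle, whatever the lens; pixels are square), "cx", "cy" (the principal point, pixels), "rvec" (rotation vector, rad) and "tvec" (3), from world to camera coordinates, as OpenCV has them. Camera axes: x right, y down, z forward; pixel columns grow to the right and rows downward; lengths in mm; the calibration is good to about 2 mm. The wrist camera is an equidistant fisheye: a pixel r from the principal point sees the ray r / f radians off the axis. A picture is of the moment at which its call begins.
- manip.sign_off(): hands the job in, once; it reports no verdict.
Trained networks look in the newest picture that a camera, given by its name, has taken for a name from the list of things; names that differ only in an ending like _2 or _b are one class to them, and where a whole thing is asked for, a point or a joint stands for the part that bears it (a point fixed in the world has none). Each returns a list of dicts, best first, with "p" (0 to 1); they miss things now and then, are a little off and sometimes report something else, mostly with a low value. They report only what shows in the picture. A call takes as long as a camera call.
- finder.find_in(camera, target): "uv" ([column, row] in pixels, amid what is visible of it).
The state is a dict: "clock": time; "joints": joint angles; "qd": joint speeds; "effort": joint torques, N m; "eef_pos": TCP position; "eef_rot": TCP orientation; "wrist_force": force on the tool from outside, world axes, zero at the start; "moment": the same for the moment, N m; "finger_gap": finger opening in mm.
Only numpy, scipy, OpenCV 4.12 (cv2) and the standard library are available. Lean on these libraries where they do the work, as an engineer would, in place of code of your own. Each camera call takes 0.05 s, during which the arm holds its last target. There are 200 camera calls.

TASK

Start the dryer from the grey panel on the printing table: push the raised half of the blue fan rocker (the half away from the robot) down until it lies level, then do the same with the orange heater rocker, and only then press the green start button fully down and let it come up again. Only press, pick nothing up; leave both rockers on, do not press the red stop button, and leave the printing blocks, pots, jar and brush standing where they are.

Things in the scene. Friction and masses are not known exactly. Their poses are not given: they have to be found in the camera images.
- panel: fixed grey control panel of the dryer, a slab 100 mm (x) x 406 mm (y) x 25 mm high on the table; origin on its underside, midway between the four modules (170 mm from its -y end); its x axis points away from the robot, y along its length. Four black switch modules stand in a row along y, centred 117 and 39 mm either side of the origin, in any order: blue rocker, orange rocker, green button, red button
- fan_press (a point): where to press the blue fan rocker: on the upper face of its raised far half, 20 mm from the pivot; moves with it: 67 mm above the table when off, 60 mm when fully on. The rocker is 68 mm long, 40 mm wide, blue, with a white bar near the end to press. Its hinge line runs along the panel's y axis at 60 mm height
- fan (a joint): blue fan rocker, rad. 0 (to 0.03 as found) = off: the half nearer the robot (panel -x) is level, the far half (panel +x) raised by 0.35 rad. 0.35 = fully on: far half pushed down until level, 60 mm above the table. Turns under about 3 to 5 N on the far half, no spring, stays where left. It sits on a black module 84 x 64 mm, top 55 mm above the table
- heater_press (a point): where to press the orange heater rocker: on the upper face of its raised far half, 20 mm from the pivot; moves with it: 67 mm above the table when off, 60 mm when fully on. The rocker is 68 mm long, 40 mm wide, orange, with a white bar near the end to press. Its hinge line runs along the panel's y axis at 60 mm height
- heater (a joint): orange heater rocker, rad. 0 (to 0.03 as found) = off: the half nearer the robot (panel -x) is level, the far half (panel +x) raised by 0.35 rad. 0.35 = fully on: far half pushed down until level, 60 mm above the table. Turns under about 3 to 5 N on the far half, no spring, stays where left. It sits on a black module 84 x 64 mm, top 55 mm above the table
- start_top (a point): centre of the top of the round green start button, 36 mm across, 77 mm above the table when up; it goes down with the button. The steel bezel round it is 52 mm across and 67 mm above the table; it sits on a black module 84 x 64 mm
- start (a joint): travel of the green start button, m: 0 = up, 0.006 = fully down (about 4 N, against a spring that brings it back up)
- stop_top (a point): centre of the top of the round red stop button, 40 mm across, 77 mm above the table when up; it goes down with the button. The yellow bezel round it is 56 mm across and 67 mm above the table; it sits on a black module 84 x 64 mm. Not to be pressed
- stop (a joint): travel of the red stop button, m: 0 = up, 0.006 = fully down (about 4 N, against a spring that brings it back up)
- block_ledge: small wooden printing block standing loose on the panel's +y end: 48 x 48 mm, 62 mm high with its knob; origin under its centre. Leave alone
- block_front: dark wooden printing block on the table between robot and panel: 62 x 62 mm, 62 mm high with its knob; origin under its centre. Leave alone
- block_side: wooden printing block at the left of the table: 70 x 70 mm, 62 mm high; origin under its centre. Leave alone
- dye_cup: terracotta cup behind the panel, 68 mm across, 70 mm high; origin under its centre. Leave alone
- pigment_jar: brown jar with white lid behind the panel, 56 mm across, 85 mm high; origin under its centre. Leave alone
- brush: brush lying at the right of the table; origin on its underside. Leave alone
- paste_bowl: blue bowl at the right of the table, 110 mm across, 45 mm high; origin under its centre. Leave alone

How it is judged:
By the outcome, as a careful person would: the job done as asked, in the order asked, and still so for the second after the job is handed in, with the robot touching nothing.
It also fails if it takes over 35 s, if anything falls off the work surface, if the arm or the gripper's body presses on something with over 40 N, if the wrist force passes 120 N, or if a joint passes its speed limit or range.

## Working session

There is one attempt and no reset: what is moved stays moved. The work goes in short steps, Python scripts to look and compute and a tool call to move; the robot and the scene stay as the last step left them, time stands still between calls to the robot, and variables do not carry over. Pictures are saved under pics/ and viewed, about 8 in all and at most 12, crops included, and the job is handed in when it is done.

Besides the shell and the picture viewer there is one more tool, called by a JSON object that holds its "fn" and its "kwargs". drive_tool: Moves the arm, as the interface text tells. Its arguments: {"type":"object","properties":{"rows":{"type":"array","items":{"type":"object","properties":{"offset":{"type":"array","items":{"type":"number"}},"spin":{"type":"number"},"jaw":{"type":"number"}}}},"force":{"type":"number"}},"required":["rows"]}

```bash
mkdir -p pics
cat > h.py <<'E'
import numpy as np, cv2
from cell import manip, eyes, finder
def ray_pt(c,uv,z=None,cam=None):
    """pixel -> world; via depth (z None) or plane z"""
    f=c["color"].shape[0]/2/np.tan(np.radians(c["vfov"])/2)
    x,y=(uv[0]-c["cx"])/f,(uv[1]-c["cy"])/f
    if cam=="wrist":
        r=np.hypot(x,y)+1e-9; d=np.array([np.sin(r)*x/r,np.sin(r)*y/r,np.cos(r)])
    else: d=np.array([x,y,1.])
    R=cv2.Rodrigues(np.array(c["rvec"],float))[0]; t=np.array(c["tvec"],float).ravel()
    o=-R.T@t; w=R.T@d
    if z is None:
        u,v=np.round(uv).astype(int); D=float(np.median(c["depth"][v-1:v+2,u-1:u+2])); return o+w*D/d[2]
    return o+w*(z-o[2])/w[2]
E
python3 - <<'E'
from h import *
s=manip.read_state(); print(s["eef_pos"],s["eef_rot"],s["clock"])
for n in ("top","scene"):
    c=eyes.camera(n); cv2.imwrite(f"pics/{n}1.png",c["color"])
    for t in "fan_press heater_press start_top stop_top fan heater panel block_ledge block_front dye_cup pigment_jar".split():
        for r in finder.find_in(n,t)[:2]:
            print(n,t,np.round(r["uv"],1),round(r["p"],2),ray_pt(c,r["uv"]).round(1),ray_pt(c,r["uv"],67 if 'press' in t else 77).round(1))
E
```

```text
[221.56805187 503.23187257 302.09576471] [-3.14044620e+00 -1.02068048e-04  2.72682979e+00] 0.0
top fan_press [275.3 221.4] 0.65 [552.2  39.7  60.4] [551.   39.7  67. ]
top heater_press [324.7 220.2] 0.64 [ 555.7 -116.6   59.1] [ 554.2 -115.8   67. ]
top start_top [299.9 221.4] 0.48 [548.7 -37.2  76.8] [548.7 -37.2  77. ]
top stop_top [245.9 226.3] 0.52 [534.3 131.7  74.1] [533.8 131.5  77. ]
top fan [275.5 225.6] 0.81 [539.   39.1  59. ] [535.6  39.2  77. ]
top heater [326.6 219.6] 0.72 [ 557.4 -122.5   60.2] [ 554.1 -120.8   77. ]
top panel [261.3 236.9] 0.8 [508.1  84.5  29. ] [500.1  83.5  77. ]
top block_ledge [272.3 225.7] 0.64 [538.3  49.2  61.1] [535.4  49.2  77. ]
top block_ledge [223.7 227.8] 0.55 [533.4 202.7  55.1] [529.3 200.7  77. ]
top block_front [316.1 260.2] 0.91 [428.4 -86.3  63.8] [426.7 -85.3  77. ]
top block_front [135.5 224.2] 0.67 [546.1 481.3  55.4] [541.9 475.7  77. ]
top dye_cup [326.3 184.7] 0.82 [ 686.6 -130.2    4. ] [ 667.  -122.7   77. ]
top dye_cup [136.6 222.3] 0.45 [552.8 479.   52.1] [547.9 472.6  77. ]
top pigment_jar [283.3 188.7] 0.58 [651.9  14.
[... 549 characters left out ...]
688.3 -139.1   77. ]
scene fan [281.5 204.9] 0.7 [542.   54.2  61.2] [550.   45.3  77. ]
scene heater [249.4 239.9] 0.51 [ 557.6 -116.4   63.7] [ 564.1 -121.8   77. ]
scene panel [276.  233.1] 0.79 [593.2 -31.7  39.7] [609.8 -49.4  77. ]
scene block_ledge [309.4 183.8] 0.59 [552.  192.   55.1] [562.8 176.8  77. ]
scene block_ledge [263.5 219.5] 0.24 [545.9 -37.7  78.9] [544.9 -36.8  77. ]
scene block_front [229.1 219.1] 0.72 [435.8 -91.   36.1] [ 460.1 -107.9   77. ]
scene dye_cup [276.3 265.6] 0.93 [ 660.2 -106.7    6.7] [ 686.2 -134.    77. ]
scene dye_cup [355.4 147.5] 0.36 [559.4 471.6  29.3] [582.  426.6  77. ]
scene pigment_jar [302.2 234.9] 0.64 [677.6  -3.1  81.1] [676.1  -1.   77. ]
```

Run:
```python
from h import *
c=eyes.camera("top"); im=c["color"]
cv2.imwrite("pics/top2.png",cv2.resize(im[160:290,190:360],None,fx=4.5,fy=4.5,interpolation=cv2.INTER_CUBIC))
hsv=cv2.cvtColor(im,cv2.COLOR_BGR2HSV)
for n,lo,hi,z in (("blue",100,125,63),("orange",8,18,63),("green",50,85,77),("red",0,6,77)):
    m=cv2.inRange(hsv,(lo,110,60),(hi,255,255)); m[:160]=0;m[290:]=0;m[:,:190]=0;m[:,360:]=0
    k,_,st,ce=cv2.connectedComponentsWithStats(m)
    for i in range(1,k):
        if st[i,4]>25: print(n,st[i],ce[i].round(1),ray_pt(c,ce[i],z).round(1))
```

```text
blue [267 212  15  23 294] [274.1 222.9] [546.9  43.6  63. ]
orange [316 174  20  21 307] [325.4 184. ] [ 672.9 -121.3   63. ]
orange [316 209  15  23 316] [323.4 220. ] [ 555.7 -112.    63. ]
orange [217 217  16  16 218] [224.7 224.1] [543.8 199.   63. ]
orange [303 249  25  24 297] [314.6 260.4] [427.8 -81.8  63. ]
green [294 216  11  10  87] [299.1 220.7] [551.1 -34.9  77. ]
red [244 218  12  12 107] [249.5 223.3] [543.3 120.5  77. ]
```

View pics/top2.png

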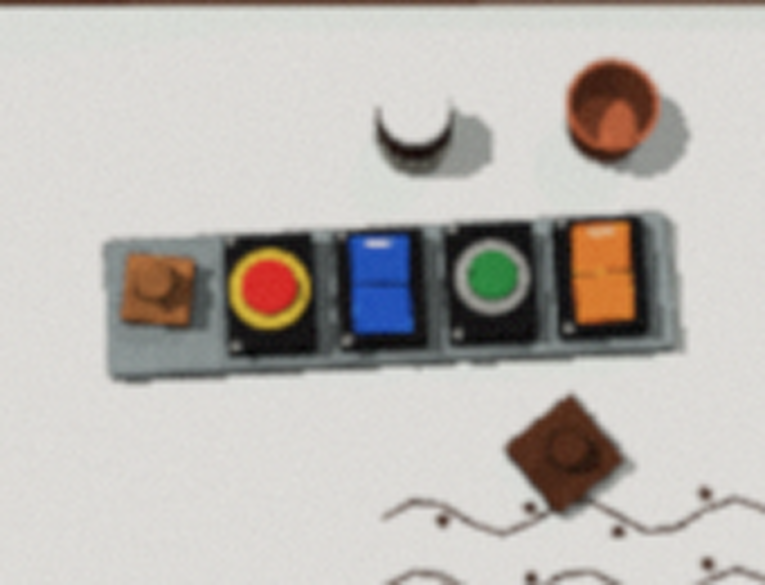

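The picture shows, from left (+y): red at about (270,287), blue (380,285), green (492,275) and orange (602,270). The block on the ledge is left of red, and the jar and cup are behind the panel. The colour centroids lie on one line at 78 mm spacing, so the panel origin is about (549, 4) with a yaw of about 0.053. The next move goes above the fan rocker.

{"fn": "drive_tool", "kwargs": {"rows": [{"offset": [-25, -14, 0], "spin": 0, "jaw": 0}, {"offset": [-25, -14, 0], "spin": 0, "jaw": 0}, {"offset": [-25, -14, 0], "spin": 0, "jaw": 0}, {"offset": [-25, -14, 0], "spin": 0, "jaw": 0}, {"offset": [-25, -14, 0], "spin": 0, "jaw": 0}, {"offset": [-25, -14, 0], "spin": 0, "jaw": 0}, {"offset": [-25, -14, 0], "spin": 0, "jaw": 0}, {"offset": [-25, -14, 0], "spin": 0, "jaw": 0}, {"offset": [-25, -14, 0], "spin": 0, "jaw": 0}, {"offset": [-25, -14, 0], "spin": 0, "jaw": 0}, {"offset": [-25, -14, 0], "spin": 0, "jaw": 0}, {"offset": [-25, -14, 0], "spin": 0, "jaw": 0}, {"offset": [-25, -14, 0], "spin": 0, "jaw": 0}, {"offset": [-25, -14, 0], "spin": 0, "jaw": 0}, {"offset": [-25, -14, 0], "spin": 0, "jaw": 0}, {"offset": [-25, -14, 0], "spin": 0, "jaw": 0}, {"offset": [-25, -14, 0], "spin": 0, "jaw": 0}, {"offset": [-25, -14, 0], "spin": 0, "jaw": 0}, {"offset": [-25, -14, 0], "spin": 0, "jaw": 0}, {"offset": [-25, -14, 0], "spin": 0, "jaw": 0}]}}

```text
clock: 3.25
eef_pos: [567.0, 44.5, 302.7]
eef_rot: [-3.142, 0.0, 2.727]
wrist_force: [-0.5, 0.3, -1.4]
finger_gap: 0.5
```

{"fn": "drive_tool", "kwargs": {"rows": [{"offset": [0, 0, 20], "spin": -6.7, "jaw": 0}, {"offset": [0, 0, 20], "spin": -6.7, "jaw": 0}, {"offset": [0, 0, 20], "spin": -6.7, "jaw": 0}, {"offset": [0, 0, 20], "spin": -6.7, "jaw": 0}, {"offset": [0, 0, 10], "spin": 0, "jaw": 0}, {"offset": [0, 0, 0], "spin": 0, "jaw": 0}, {"offset": [0, 0, 0], "spin": 0, "jaw": 0}]}}

```text
clock: 3.95
eef_pos: [566.7, 45.6, 213.4]
eef_rot: [-3.142, 0.001, -3.091]
wrist_force: [0.2, -0.2, -0.1]
finger_gap: 0.8
```

Run:
```python
from h import *
s=manip.read_state(); print(s["clock"],s["eef_pos"],s["eef_rot"],s["wrist_force"],s["finger_gap"],s["joints"])
c=eyes.camera("wrist"); cv2.imwrite("pics/w1.png",c["color"])
for t in "fan_press heater_press start_top stop_top fan heater".split():
    for r in finder.find_in("wrist",t)[:2]:
        print(t,np.round(r["uv"],1),round(r["p"],2),ray_pt(c,r["uv"],67 if 'press' in t else 77 if 'top' in t else 63,"wrist").round(1))
hsv=cv2.cvtColor(c["color"],cv2.COLOR_BGR2HSV)
for n,lo,hi,z in (("blue",100,125,63),("orange",8,18,63),("green",50,85,77),("red",0,6,77)):
    m=cv2.inRange(hsv,(lo,110,60),(hi,255,255))
    k,_,st,ce=cv2.connectedComponentsWithStats(m)
    for i in range(1,k):
        if st[i,4]>150: print(n,st[i],ce[i].round(1),ray_pt(c,ce[i],z,"wrist").round(1))
```

```text
3.95 [566.67540974  45.63464958 213.44456608] [-3.14158458e+00  8.19205568e-04 -3.09131126e+00] [ 0.19823133 -0.16585288 -0.0577644 ] 0.7743033363678457 [ 1.59275715e-02  4.26844505e-01  1.56558988e+00  2.19977310e-05
  1.14833927e+00 -1.60515916e+00]
fan_press [271.4 201. ] 0.59 [544.4  37.3  67. ]
fan_press [ 93.8 201.1] 0.28 [ 550.7 -107.3   67. ]
heater_press [ 90.4 204. ] 0.95 [ 553.2 -111.    67. ]
heater_press [169.3 204.6] 0.75 [550.7 -39.5  67. ]
start_top [168.7 207.9] 0.88 [550.5 -36.5  77. ]
start_top [242.  287.1] 0.49 [610.1  17.9  77. ]
stop_top [378.  204.9] 0.94 [540.9 113.3  77. ]
stop_top [275.3 197.8] 0.52 [539.7  40.1  77. ]
fan [277.2 200.9] 0.96 [545.1  41.5  63. ]
fan [452.3 209.1] 0.63 [544.  184.3  63. ]
heater [ 93.1 202.2] 0.66 [ 552.7 -110.7   63. ]
blue [ 248  156   56   93 4777] [275.9 199.2] [543.9  40.5  63. ]
orange [164   7 120  23 220] [223.1  18.3] [411.4  -4.   63. ]
orange [  96   15   85   91 3584] [137.6  59.3] [440.2 -68.6  63. ]
orange [  69  161   46   84 3277] [ 92.2 202.5] [ 553.  -111.6   63. ]
orange [ 422  175   69   63 3277] [455.7 208.1] [543.  187.5  63. ]
orange [  72  273   75   43 1987] [115.1 296.4] [ 639.7 -100.8   63. ]
orange [  80  335  108   46 2064] [127.6 360.3] [ 716.7 -102.6   63. ]
orange [ 374  362   97   27 1311] [419.4 375.1] [721.2 197.   63. ]
green [ 148  183   46   47 1686] [170.  205.9] [549.  -35.4  77. ]
red [ 356  180   52   53 2146] [381.7 206. ] [541.6 116.2  77. ]
```

View pics/w1.png

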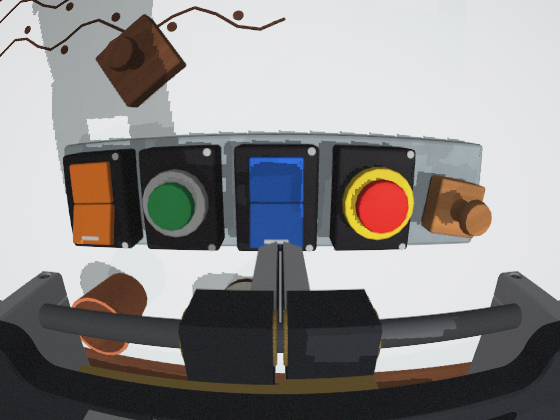

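The wrist view shows the fan rocker at about (276,200) with the fingertips over its white-barred far end, at about (280,245). Positions agree with the top view to about 3 mm, so I'll press.

{"fn": "drive_tool", "kwargs": {"rows": [{"offset": [0, -2, 15], "spin": 0, "jaw": 0}, {"offset": [0, 0, 15], "spin": 0, "jaw": 0}, {"offset": [0, 0, 10], "spin": 0, "jaw": 0}, {"offset": [0, 0, 5], "spin": 0, "jaw": 0}, {"offset": [0, 0, 4], "spin": 0, "jaw": 0}, {"offset": [0, 0, 2], "spin": 0, "jaw": 0}, {"offset": [0, 0, 2], "spin": 0, "jaw": 0}, {"offset": [0, 0, 2], "spin": 0, "jaw": 0}, {"offset": [0, 0, 0], "spin": 0, "jaw": 0}, {"offset": [0, 0, 0], "spin": 0, "jaw": 0}]}}

```text
clock: 5.3
eef_pos: [566.5, 43.6, 157.7]
eef_rot: [-3.142, 0.0, -3.089]
wrist_force: [2.2, 1.0, 1.6]
finger_gap: 0.2
```

{"fn": "drive_tool", "kwargs": {"rows": [{"offset": [0, 0, 1], "spin": 0, "jaw": 0}, {"offset": [0, 0, 1], "spin": 0, "jaw": 0}, {"offset": [0, 0, 0], "spin": 0, "jaw": 0}]}}

```text
clock: 5.6
eef_pos: [566.7, 43.6, 157.3]
eef_rot: [-3.141, 0.001, -3.089]
wrist_force: [-6.4, -0.1, 20.8]
finger_gap: 0.6
```

{"fn": "drive_tool", "kwargs": {"rows": [{"offset": [0, 0, -10], "spin": 0, "jaw": 0}, {"offset": [0, 0, -30], "spin": 0, "jaw": 0}, {"offset": [0, -31, 0], "spin": 0, "jaw": 0}, {"offset": [-1, -31, 0], "spin": 0, "jaw": 0}, {"offset": [0, -31, 0], "spin": 0, "jaw": 0}, {"offset": [0, -31, 0], "spin": 0, "jaw": 0}, {"offset": [0, -31, 0], "spin": 0, "jaw": 0}, {"offset": [0, 0, 0], "spin": 0, "jaw": 0}, {"offset": [0, 0, 0], "spin": 0, "jaw": 0}]}}

```text
clock: 6.5
eef_pos: [575.4, -111.2, 195.3]
eef_rot: [3.141, -0.001, -3.09]
wrist_force: [-0.0, -0.2, -0.8]
finger_gap: 0.2
```

Run:
```python
from h import *
s=manip.read_state(); print(s["clock"],s["eef_pos"],s["eef_rot"],s["wrist_force"])
c=eyes.camera("wrist"); cv2.imwrite("pics/w2.png",c["color"])
hsv=cv2.cvtColor(c["color"],cv2.COLOR_BGR2HSV)
for n,lo,hi,z in (("blue",100,125,60),("orange",8,18,63),("green",50,85,77)):
    m=cv2.inRange(hsv,(lo,110,60),(hi,255,255))
    k,_,st,ce=cv2.connectedComponentsWithStats(m)
    for i in range(1,k):
        if st[i,4]>1500: print(n,st[i],ce[i].round(1),ray_pt(c,ce[i],z,"wrist").round(1))
```

```text
6.5 [ 575.35975919 -111.2214342   195.27831097] [ 3.14109698e+00 -1.22664063e-03 -3.08974949e+00] [-0.02676807 -0.23544323 -0.76262538]
blue [ 447  165   60   85 3497] [474.7 205.9] [545.   39.2  60. ]
blue [   0  229   52   71 2268] [ 18.5 260.9] [ 618.6 -359.1   60. ]
orange [ 265    0  146   96 5691] [320.3  44. ] [441.9 -92.6  63. ]
orange [ 248  158   60  100 5294] [276.8 202.5] [ 550.3 -115.6   63. ]
green [ 366  187   51   51 2018] [391.  211.8] [549.3 -39.7  77. ]
```

View pics/w2.png

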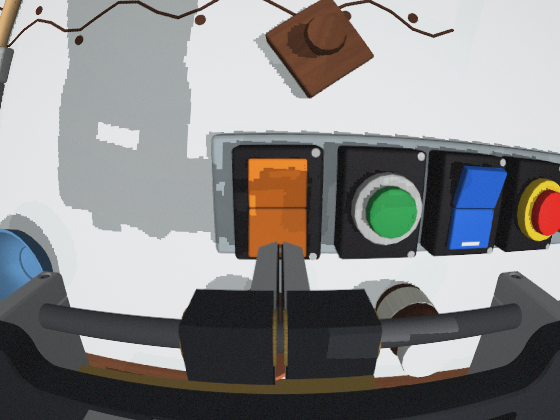

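The view shows the blue rocker at (475,205) now level. The fingertips at (280,245) are over the far end of the orange rocker.

{"fn": "drive_tool", "kwargs": {"rows": [{"offset": [0, 0, 12], "spin": 0, "jaw": 0}, {"offset": [0, 0, 10], "spin": 0, "jaw": 0}, {"offset": [0, 0, 6], "spin": 0, "jaw": 0}, {"offset": [0, 0, 4], "spin": 0, "jaw": 0}, {"offset": [0, 0, 2], "spin": 0, "jaw": 0}, {"offset": [0, 0, 2], "spin": 0, "jaw": 0}, {"offset": [0, 0, 2], "spin": 0, "jaw": 0}, {"offset": [0, 0, 0.5], "spin": 0, "jaw": 0}, {"offset": [0, 0, 0], "spin": 0, "jaw": 0}]}}

```text
clock: 7.45
eef_pos: [575.9, -111.1, 157.5]
eef_rot: [-3.142, 0.001, -3.089]
wrist_force: [1.9, 2.1, 4.9]
finger_gap: 0.4
```

{"fn": "drive_tool", "kwargs": {"rows": [{"offset": [0, 0, 1], "spin": 0, "jaw": 0}, {"offset": [0, 0, 0.5], "spin": 0, "jaw": 0}, {"offset": [0, 0, 0], "spin": 0, "jaw": 0}]}}

```text
clock: 7.75
eef_pos: [576.0, -111.1, 157.3]
eef_rot: [-3.141, 0.001, -3.089]
wrist_force: [-4.3, 4.0, 19.1]
finger_gap: 0.3
```

{"fn": "drive_tool", "kwargs": {"rows": [{"offset": [0, 0, -10], "spin": 0, "jaw": 0}, {"offset": [0, 0, -35], "spin": 0, "jaw": 0}, {"offset": [11, 38, 0], "spin": 0, "jaw": 0}, {"offset": [11, 38, 0], "spin": 0, "jaw": 0}, {"offset": [0, 0, 0], "spin": 0, "jaw": 0}, {"offset": [0, 0, 0], "spin": 0, "jaw": 0}]}}

```text
clock: 8.35
eef_pos: [549.6, -36.2, 200.8]
eef_rot: [-3.141, -0.0, -3.087]
wrist_force: [0.8, 0.0, -0.6]
finger_gap: 0.3
```

Run:
```python
from h import *
s=manip.read_state(); print(s["clock"],s["eef_pos"],s["wrist_force"])
c=eyes.camera("wrist"); cv2.imwrite("pics/w3.png",c["color"])
c=eyes.camera("scene"); hsv=cv2.cvtColor(c["color"],cv2.COLOR_BGR2HSV)
for n,lo,hi in (("blue",100,125),("orange",8,18)):
    m=cv2.inRange(hsv,(lo,110,60),(hi,255,255))
    P=np.array([ray_pt(c,(u,v)) for v,u in np.argwhere(m)])
    y0=43.6 if n=="blue" else -112
    P=P[(abs(P[:,1]-y0)<22)&(abs(P[:,0]-550)<45)&(P[:,2]>50)]
    for a in range(510,590,10):
        q=P[(P[:,0]>=a)&(P[:,0]<a+10)]
        if len(q): print(n,a,len(q),np.median(q[:,2]).round(1))
```

```text
8.35 [549.6429364  -36.20582776 200.81646295] [ 0.75659282  0.02685113 -0.57957071]
blue 510 7 70.1
blue 520 36 68.6
blue 530 36 64.7
blue 540 36 61.1
blue 550 31 60.3
blue 560 31 60.8
blue 570 28 60.6
blue 580 4 57.7
orange 520 12 69.7
orange 530 39 68.1
orange 540 43 63.9
orange 550 36 61.0
orange 560 37 60.1
orange 570 39 59.9
orange 580 36 59.5
  return _methods._mean(a, axis=axis, dtype=dtype,
  ret = ret.dtype.type(ret / rcount)
```

View pics/w3.png

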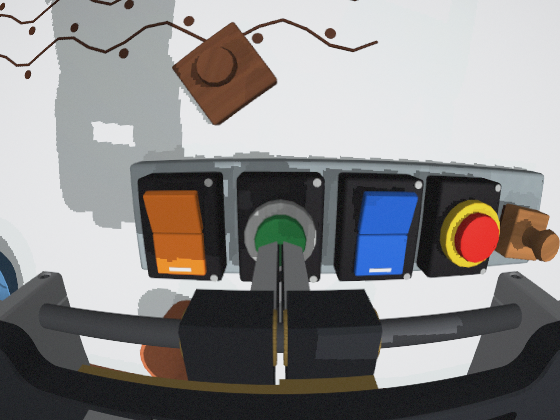

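Depth shows both far halves level at about 60 mm. The wrist view shows the fingertips over the green button at (280,235), so I'll press it.

{"fn": "drive_tool", "kwargs": {"rows": [{"offset": [0, 0, 12], "spin": 0, "jaw": 0}, {"offset": [0, 0, 8], "spin": 0, "jaw": 0}, {"offset": [0, 0, 4], "spin": 0, "jaw": 0}, {"offset": [0, 0, 3], "spin": 0, "jaw": 0}, {"offset": [0, 0, 2], "spin": 0, "jaw": 0}, {"offset": [0, 0, 2], "spin": 0, "jaw": 0}, {"offset": [0, 0, 1.5], "spin": 0, "jaw": 0}, {"offset": [0, 0, 0], "spin": 0, "jaw": 0}, {"offset": [0, 0, 0], "spin": 0, "jaw": 0}]}}

```text
clock: 9.35
eef_pos: [549.8, -36.5, 168.5]
eef_rot: [-3.141, 0.0, -3.089]
wrist_force: [-2.5, -1.6, 3.8]
finger_gap: 0.6
```

{"fn": "drive_tool", "kwargs": {"rows": [{"offset": [0, 0, 1], "spin": 0, "jaw": 0}, {"offset": [0, 0, 0.5], "spin": 0, "jaw": 0}, {"offset": [0, 0, 0], "spin": 0, "jaw": 0}, {"offset": [0, 0, 0], "spin": 0, "jaw": 0}]}}

```text
clock: 9.75
eef_pos: [549.9, -36.5, 168.2]
eef_rot: [-3.141, 0.001, -3.089]
wrist_force: [-9.1, -1.8, 18.9]
finger_gap: 0.5
```

Force rose to 19 N at about 71 mm tip height, so the button has bottomed out. Next I'll lift clear.

{"fn": "drive_tool", "kwargs": {"rows": [{"offset": [0, 0, -5], "spin": 0, "jaw": 0}, {"offset": [0, 0, -10], "spin": 0, "jaw": 0}, {"offset": [0, 0, -30], "spin": 0, "jaw": 0}, {"offset": [0, 0, -40], "spin": 0, "jaw": 0}, {"offset": [40, 0, -30], "spin": 0, "jaw": 0}, {"offset": [40, 0, 0], "spin": 0, "jaw": 0}, {"offset": [40, 0, 0], "spin": 0, "jaw": 0}, {"offset": [0, 0, 0], "spin": 0, "jaw": 0}, {"offset": [0, 0, 0], "spin": 0, "jaw": 0}]}}

```text
clock: 10.65
eef_pos: [430.0, -42.8, 282.5]
eef_rot: [-3.141, 0.002, -3.089]
wrist_force: [0.3, -0.3, 0.2]
finger_gap: 0.3
```

```bash
python3 - 2>/dev/null <<'E'
from h import *
s=manip.read_state(); print(s["clock"],s["eef_pos"],s["wrist_force"])
c=eyes.camera("scene"); cv2.imwrite("pics/s2.png",cv2.resize(c["color"][130:300,190:400],None,fx=3.5,fy=3.5))
hsv=cv2.cvtColor(c["color"],cv2.COLOR_BGR2HSV)
for n,lo,hi,y0 in (("blue",100,125,43.6),("orange",8,18,-112),("green",50,85,-36),("red",0,6,118)):
    m=cv2.inRange(hsv,(lo,110,60),(hi,255,255))
    P=np.array([ray_pt(c,(u,v)) for v,u in np.argwhere(m)])
    P=P[(abs(P[:,1]-y0)<22)&(abs(P[:,0]-550)<45)&(P[:,2]>50)]
    for a in range(530,590,20):
        q=P[(P[:,0]>=a)&(P[:,0]<a+20)]
        if len(q): print(n,a,len(q),np.median(q[:,2]).round(1))
E
```

```text
10.65 [430.00474366 -42.75136306 282.52588194] [ 0.32962847 -0.31419775  0.24568584]
blue 530 69 63.0
blue 550 62 61.0
blue 570 27 60.2
orange 530 86 65.3
orange 550 74 61.0
orange 570 70 60.6
green 530 4 77.9
green 550 12 77.4
red 530 49 77.5
red 550 19 77.4
```

View pics/s2.png

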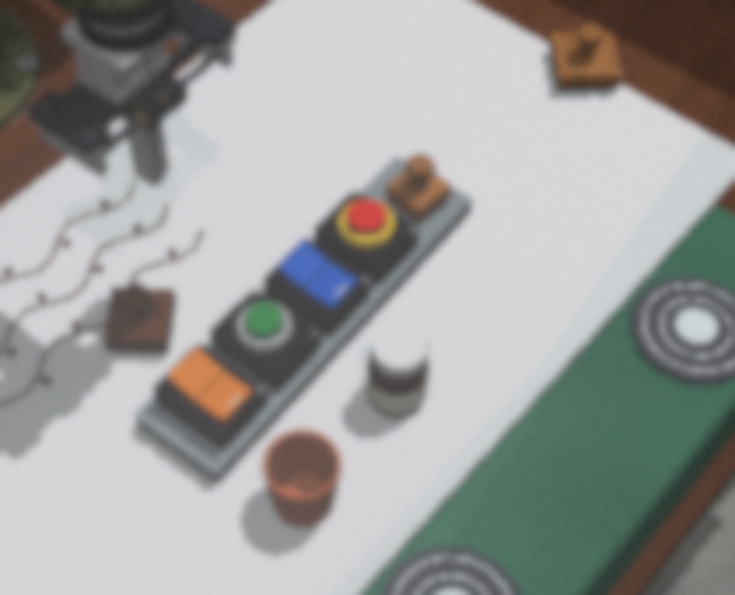

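The picture shows both rockers with their far halves level, the green button up at (263,322), the red button up at (365,215), everything else standing, and the arm clear.

```bash
python3 -c "
from cell import manip
print(manip.sign_off())"
```

```text
the job is handed in; nothing more can be done
None
```

I pressed the blue fan rocker down until it was level, then the orange heater rocker. After that I pressed the green start button fully down, let it come up again, and handed the job in at about 10.7 s.

- **Presses:** each one ended on a firm stop, with about 19–21 N at the wrist. The tip heights were about 60 mm on the rockers and about 71 mm on the button, which match the given end positions.
- **Last checks:** depth showed both far halves at 60–61 mm, and the green and red buttons up at about 77 mm. The arm was clear, with no force at the wrist.
- **Surroundings:** the last picture showed the ledge, front and side blocks, the cup and the jar standing. The brush and bowl were outside that crop; the tool did not go near them.

No check failed. The top and wrist views differed by about 3 mm on positions (up to about 5 mm off-centre in the fisheye), which was within what the presses needed.

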